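# Seat the winged screw cap of a bezel clamp

## Robot

A 6-joint arm with a two-finger parallel gripper is mounted at the origin on the work surface. World frame = base frame: x ahead of the robot, y to its left, z up, the work surface at z = 0. Lengths are in mm, angles in rad, forces in N, time in s.
With the tool pointing down it reaches from about 300 to 775 mm from the base axis. Payload 14.6 kg.
Tool frame: the origin (TCP) lies midway between the tips of the shut fingers; the grasp point (between the pads) lies 19 mm behind it; x points along the fingers, z is the direction in which the jaws open and shut, and the axes are right-handed (so a half turn about x gives the same grasp; the last joint's range is limited). The gripper opens to 94 mm and grips with 3 to 60 N. Pads are 16 mm wide; open, the fingers measure 119 mm over their backs; the gripper's body (75 mm by 177 mm) begins 78 mm behind the grasp point.
Start: joints at [-1.395, 0.3, 1.521, -0, 1.321, -0.067], TCP at [132.225, -533.859, 205.446] pointing down, gripper open.
Joint ranges: [-3.03, 3.03], [-0.79, 2.21], [0.23, 2.52], [-1.04, 4.18], [0, 3.07], [-2.55, 2.55]. Speed limits (rad/s): [2.22, 2.22, 2.57, 3.14, 3.14, 3.14].

## Interface

Orientations are given as [roll, pitch, yaw] about the fixed x, y, z axes, in that order (R = Rz(yaw) Ry(pitch) Rx(roll)).
In Python, from cell import * gives the robot as it stands.
- The arm moves only by the tool play_rows, never from a script. Its argument "motion" is one flat list of numbers, 7 for each row, row after row: the turn, a rotation vector about the tool's x, y, z in rad, then the shift along the tool's x, y, z in m, then the closure, from -1 (fully open) to 1 (shut), so that 0 is half open. In form: [rx, ry, rz, x, y, z, fingers, rx, ry, rz, x, y, z, fingers, ...]. A call has 1 to 20 rows; each row shifts and turns the pose as measured when the row begins, along the tool's axes as they then stand; what a row does not reach is not made up. A row lasts 1/10 s, in which the tool goes at most 50 mm and 8.59 degrees, less where a joint would pass 70% of its speed; a pose out of reach is approached as far as the arm can. A call with a gripper value outside its range is refused whole. The fingers move at their own pace and stop on an object; "newtons" is the grip in N (left out, the last holds). Time passes only in rows, so rows that do not move let the fingers close. It gives the time, the measured TCP pose, the force and the opening at its end, in the units of the state.
- read_state(): the state, without advancing time (a new reading comes with each control period).
- camera(name): name is "scene" or "top" or "wrist"; returns (picture, depth): 420x560x3 uint8, blue, green, red; 420x560 float32, mm along the optical axis (not along the pixel's ray), 0 where there is no reading.
- camera_params(name): a dict with "fx", "fy", "cx", "cy" (pixels), "T" (4x4, takes a point from camera to world coordinates). Camera axes: x right, y down, z forward; pixel columns grow to the right and rows downward; lengths in mm; the calibration is good to about 2 mm. The wrist camera is an equidistant fisheye: a pixel r from the principal point sees the ray r / f radians off the axis. A picture is of the moment at which its call begins: read the wrist's pose just before it. camera_params takes no time and is no camera call; for the wrist camera it gives the pose at the moment of the call.
- sign_off(): hands the job in, once; it reports no verdict.
Trained networks look in the newest picture that a camera, given by its name, has taken for a name from the list of things; names that differ only in an ending like _2 or _b are one class to them, and where a whole thing is asked for, a point or a joint stands for the part that bears it (a point fixed in the world has none). Each returns a list of dicts, best first, with "conf" (0 to 1); they miss things now and then, are a little off and sometimes report something else, mostly with a low value. They report only what shows in the picture. A call takes as long as a camera call.
- masks_of(camera, name): "region" (420x560 bool, what is visible of it).
- place_of(camera, name): "at" ([x, y, z] in mm, in the coordinates of the camera as it stood for that picture, good to about 4 mm: a listed point, or the origin of a listed thing).
The state is a dict: "clock": time; "joints": joint angles; "qd": joint speeds; "effort": joint torques, N m; "eef_pos": TCP position; "eef_rot": TCP orientation; "wrist_force": force on the tool from outside, world axes, zero at the start; "moment": the same for the moment, N m; "finger_gap": finger opening in mm.
Only numpy, scipy, OpenCV 4.12 (cv2) and the standard library are available. Lean on these libraries where they do the work, as an engineer would, in place of code of your own. Each camera call takes 0.05 s, during which the arm holds its last target.

## Task

On the bezel clamp, first swing the red safety catch well back from the cap's wing. Then, without lifting the cap off its post, turn it backwards (anticlockwise from above) until it drops into the thread, let it settle a moment, and screw it clockwise down fully home, so that its wing lines up with the brass line on the base. Let go, leaving the catch swung back and the loose bezel, spatula and walnut grip where they lie.

Things in the scene. Friction and masses are not known exactly. Their poses are not given: they have to be found in the camera images.
- clamp: Bezel clamp, fixed: black base plate 14 mm thick, from -107 to 63 mm in its x and -58 to 107 mm in its y, with an upright steel threaded post (39 mm over the threads) and an oval brass bezel 80 x 57 mm round the post's foot. Origin: on the post's axis at slab level, z up. Its +x axis points from the post to a short brass line let into the base.
- clamp_mark (a point): Middle of the short brass line (20 x 4 mm) on the base, 52 mm from the post's axis along the clamp's +x. The wing (brass-dot end) lies over this direction when the cap is fully home.
- cap: Loose brass cap over the post, 51 mm across, 28 mm high, about 0.12 kg. Origin: on its axis at its lower edge, z up, x along its wing. Three inner pins ride on the post's thread, 1.5 to 2 mm sideways play. Start: pins on the thread's flat top, origin 34.5 mm above the slab, wing angle 0.14 to 0.73 rad (= cap's yaw relative to the clamp's, growing anticlockwise).
- cap_wing (a point): Middle of the wing's top edge, on the cap's axis, 52 mm above the cap's origin. The wing is a walnut bar across the cap's top: 80 mm long (cap's x), 10 mm thick, 24 mm high (28 to 52 mm above the cap's lower edge), overhanging the cap by 14 mm at each end.
- catch (a joint): Red safety catch on an upright pivot; 0 = closed: its 8 mm finger, 78 mm high above the slab, stands 33 mm from the post's axis in the wing's way. Grows anticlockwise seen from above as it swings clear; stops at 1.2 rad; more than 0.8 is well back. Starts at 0 to 0.04. Stays where it is left; light friction (about 0.8 N at the peg).
- catch_peg (a point): Top centre of the catch's upright handle peg, 12 mm across, its top 72 mm above the slab and free over its upper 30 mm; 40 mm from the pivot. Moving it anticlockwise round the pivot opens the catch.
- catch_pivot (a point): The catch's pivot axis, 42 mm above the slab.
- bezel: Spare oval brass bezel, a ring 80 x 57 x 6 mm lying loose on the slab; bystander. Origin: centre, slab level.
- spatula: Small horn spatula, 142 mm long, 22 mm wide, lying on the slab; bystander. Origin: underside, near the middle, x towards the blade.
- grip: Walnut handle grip, 110 mm long, 24 mm wide, 22 mm high, with brass ends, lying on the slab; bystander. Origin: centre of the underside, x along it.
- cap_dot (a point): Brass dot on the wing's top near its +x end, 33 mm from the axis. Wing angles: closed catch stops it near 0.96 rad; past about 1.22 rad anticlockwise the pins leave the thread's end and the cap, if not held up, falls by its weight to 25 mm (origin above slab); middle of the gap 1.42; stop at about 1.62.
- post_top (a point): Top centre of the post, 41 mm above the slab, hidden under the cap. Three-start thread: from the gap, turning clockwise leads the cap's pins under it; the cap's origin then comes down evenly from 25 mm at wing angle 1.07 rad to 20.5 mm at 0 rad, where a stop is met: fully home. Light torque is enough; the cap stays where it is left.

How it is judged:
By the outcome, as a careful person would: the job done as asked, in the order asked, and still so for the second after the job is handed in, with the robot touching nothing.
It also fails if it takes over 58 s, if anything falls off the work surface, if the arm or the gripper's body presses on something with over 40 N, if the wrist force passes 120 N, or if a joint passes its speed limit or range.

## Working session

There is one attempt and no reset: what is moved stays moved. The work goes in short steps, Python scripts to look and compute and a tool call to move; the robot and the scene stay as the last step left them, time stands still between calls to the robot, and variables do not carry over. Pictures are saved under pics/ and viewed, and the job is handed in when it is done.

Besides the shell and the picture viewer there is one more tool, called after "Call:" in YAML: its name, and indented under it one key for each argument. play_rows: Moves the arm, as the interface text tells. Its arguments: {"type":"object","properties":{"motion":{"type":"array","items":{"type":"number"}},"newtons":{"type":"number"}},"required":["motion"]}

```bash
mkdir -p pics; ls
cat > h.py <<'E'
from cell import *
import numpy as np, cv2
from scipy.spatial.transform import Rotation as R
def w(cam,p,T=None):
    T=np.array(camera_params(cam)["T"]) if T is None else T
    return (T@np.r_[p,1])[:3]
E
python3 - <<'E'
from h import *
print(read_state())
for c in ["scene","top"]:
    im,d=camera(c); cv2.imwrite(f"pics/{c}0.png",im)
    for n in ["clamp","clamp_mark","cap","cap_wing","cap_dot","catch","catch_peg","catch_pivot","bezel","spatula","grip","post_top"]:
        try:
            r=place_of(c,n)
            print(c,n,[(round(x["conf"],2),w(c,x["at"]).round(1)) for x in r[:2]])
        except Exception as e: print(c,n,e)
print(read_state()["clock"])
E
```

```text
pics
{'clock': 0.0, 'joints': array([-1.39456655e+00,  3.00437961e-01,  1.52159830e+00, -2.15333088e-05,
        1.32072922e+00, -6.66558993e-02]), 'qd': array([ 0.00031882, -0.00166557, -0.00074886,  0.00097077, -0.00020775,
        0.00057005]), 'effort': array([ 1.87913953e-03, -5.31806266e+01, -3.52738452e+01,  7.09070242e-02,
        2.43754894e-02, -1.05588877e-04]), 'eef_pos': array([ 132.19047434, -533.59141662,  204.89723371]), 'eef_rot': array([3.09271863, 1.56962331, 1.76481332]), 'wrist_force': array([-0.5501265 ,  0.81571757, -0.71411076]), 'moment': array([ 0.00156614,  0.02334666, -0.01114588]), 'finger_gap': 94.01043683294606}
scene clamp [(0.67, array([ 473.9, -105.8,   -3.6])), (0.53, array([550.8, -33.1,  71.3]))]
scene clamp_mark [(0.95, array([ 490.2, -159.8,   14.4]))]
scene cap [(0.84, array([ 484.3, -109. ,   36.1])), (0.35, array([ 530.8, -224.3,   -2.6]))]
scene cap_wing [(0.95, array([ 477.4, -103.4,   90.2])), (0.4, array([ 531.4, -223.5,   -0. ]))]
scene cap_dot [(0.6, array([ 495.9, -132.5,   87.7])), (0.29, array([524.8, -57.8,  39.3]))]
scene catch it 
[... 727 characters left out ...]
rray([ 492.2, -160.1,   13.1])), (0.55, array([ 480.1, -110.1,   35.7]))]
top cap_wing [(0.6, array([ 479.3, -105.9,   89.9])), (0.26, array([ 478.4, -105.7,   41.3]))]
top cap_dot [(0.66, array([ 497.5, -133.8,   86.5])), (0.34, array([ 480.7, -102.8,   85.7]))]
top catch it knows: bezel, cap, cap_dot, cap_wing, catch_peg, catch_pivot, clamp, clamp_mark, grip, post_top, spatula
top catch_peg []
top catch_pivot [(0.86, array([523.1, -55.5,  43.3]))]
top bezel [(0.7, array([443. ,  74.1,   0.7])), (0.42, array([643.7, -76.6,  -1.7]))]
top spatula [(0.96, array([642.4, -78.5,  -1.6]))]
top grip [(0.66, array([ 532.9, -223.6,   -3.8]))]
top post_top [(0.89, array([ 480.5, -103.5,   39.2]))]
1.2
```

View pics/scene0.png

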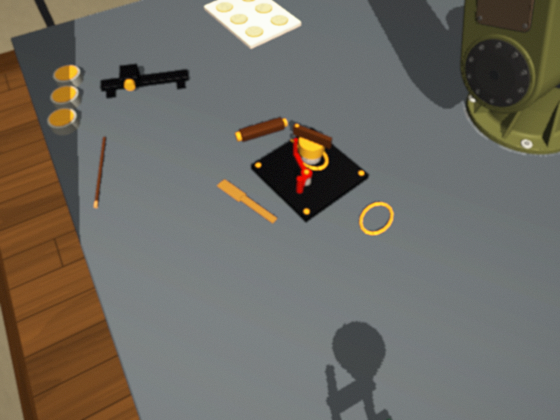

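View pics/top0.png

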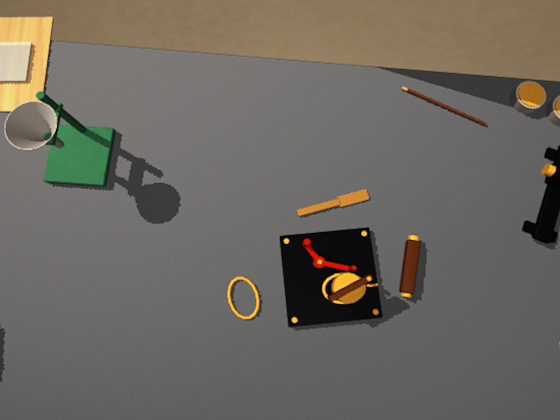

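```bash
cat >> h.py <<'E'
def todo(target,yawz=None):
    s=read_state(); M=R.from_euler("xyz",s["eef_rot"]).as_matrix()
    d=np.array(target,float)-s["eef_pos"]
    print("clock",round(s["clock"],2),"pos",s["eef_pos"].round(1),"gap",round(s["finger_gap"],1),"F",s["wrist_force"].round(1),"j",s["joints"].round(2))
    print("M",M.round(3).tolist()); print("tool shift mm",(M.T@d).round(1), "jaw yaw",np.arctan2(M[1,2],M[0,2]).round(3))
E
python3 - <<'E'
from h import *
todo([570,-56,110])
import scipy
T=np.array(camera_params("top")["T"]);P=camera_params("top");print(T.round(2),P["fx"],P["cx"],P["cy"])
im,d=camera("top")
K=lambda u,v:(T@np.r_[(u-P["cx"])/P["fx"]*d[v,u],(v-P["cy"])/P["fy"]*d[v,u],d[v,u],1])[:3]
def seg(name):
    r=masks_of("top",name); m=r[0]["region"]; ys,xs=np.nonzero(m); p=np.array([K(x,y) for x,y in zip(xs,ys)]); return r[0]["conf"],p
for n in ["cap","catch_peg","catch_pivot"]:
    try:
        c,p=seg(n); print(n,c,len(p),p.min(0).round(),p.max(0).round()); 
        for lo,hi in [(10,50),(50,68),(68,76),(76,95)]:
            q=p[(p[:,2]>lo)&(p[:,2]<hi)]
            if len(q): print(lo,hi,len(q),q.mean(0).round(1))
        q=p[p[:,2]>80]
        if len(q)>5:
            r=cv2.minAreaRect(q[:,:2].astype(np.float32));print(r)
    except Exception as e: print(n,e)
cv2.imwrite("pics/topz.png",cv2.resize(im[215:335,270:400],None,fx=6,fy=5))
E
```

```text
clock 1.2 pos [ 132.2 -533.9  205.4] gap 93.8 F [0.7 0.4 0.2] j [-1.39  0.3   1.52  0.    1.32 -0.07]
M [[0.0, 0.971, 0.24], [0.0, 0.24, -0.971], [-1.0, 0.0, -0.0]]
tool shift mm [  95.5  539.8 -358.6] jaw yaw -1.328
[[ 9.0000e-02 -9.7000e-01  2.1000e-01  4.6909e+02]
 [-1.0000e+00 -9.0000e-02  2.0000e-02  1.5530e+01]
 [-0.0000e+00 -2.1000e-01 -9.8000e-01  7.1820e+02]
 [ 0.0000e+00  0.0000e+00  0.0000e+00  1.0000e+00]] 379.1060352056603 275.08949465833206 207.13712281082016
cap 0.65 929 [ 453. -160.   11.] [507.  16. 718.]
10 50 56 [ 477.  -101.5   28.5]
50 68 524 [ 480.4 -105.4   61.5]
68 76 22 [479.2 -97.1  72.2]
76 95 322 [ 480.2 -105.7   85.1]
((470.80145263671875, -65.92603302001953), (33.191001892089844, 159.52957153320312), 12.959823608398438)
catch_peg 0.64 352 [ 469. -113.   12.] [555.  16. 718.]
10 50 278 [523.7 -63.6  41.1]
50 68 16 [529.3 -68.7  58.2]
68 76 43 [544.8 -40.9  71.5]
76 95 12 [ 513.9 -110.1   77.9]
catch_pivot 0.83 7732 [ 405. -181.   -3.] [595.  16. 718.]
10 50 7431 [498.7 -76.4  14.6]
50 68 50 [493.  -97.7  60.5]
68 76 51 [534.5 -48.6  71.5]
76 95 35 [ 498.6 -112.3   80.8]
((470.80145263671875, -65.92603302001953), (33.191001892089844, 159.52957153320312), 12.959823608398438)
```

View pics/topz.png

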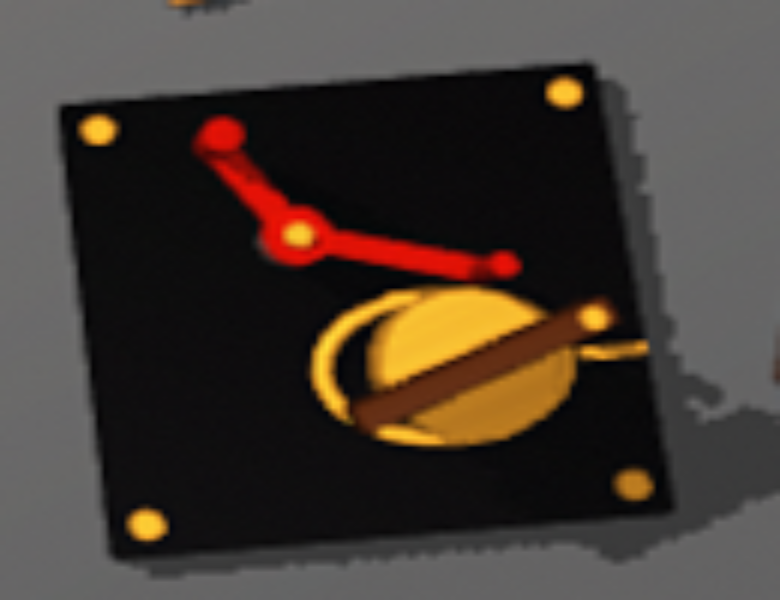

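Call:
play_rows:
  motion: [0, 0, 0, 0, 0.036, -0.024, 1, 0, 0, 0, 0, 0.036, -0.024, 1, 0, 0, 0, 0, 0.036, -0.024, 1, 0, 0, 0, 0, 0.036, -0.024, 1, 0, 0, 0, 0, 0.036, -0.024, 1, 0, 0, 0, 0, 0.036, -0.024, 1, 0, 0, 0, 0, 0.036, -0.024, 1, 0, 0, 0, 0, 0.036, -0.024, 1, 0, 0, 0, 0, 0.036, -0.024, 1, 0, 0, 0, 0, 0.036, -0.024, 1, 0, 0, 0, 0, 0.036, -0.024, 1, 0, 0, 0, 0, 0.036, -0.024, 1, 0, 0, 0, 0, 0.036, -0.024, 1, 0, 0, 0, 0, 0.036, -0.024, 1, 0, 0, 0, 0, 0.036, -0.024, 1, -0.146, 0, 0, 0, 0, 0, 1, -0.146, 0, 0, 0, 0, 0, 1, -0.146, 0, 0, 0, 0, 0, 1, -0.146, 0, 0, 0, 0, 0, 1, -0.146, 0, 0, 0, 0, 0, 1]
  newtons: 15

```text
clock: 3.4
eef_pos: [586.7, -32.6, 204.9]
eef_rot: [-0.142, 1.568, -0.728]
wrist_force: [-0.3, -0.6, -0.3]
finger_gap: 0.3
```

Run:
```python
from h import *
todo([568,-53,52])
```

```text
clock 3.4 pos [586.7 -32.6 204.9] gap 0.3 F [-0.3 -0.6 -0.3] j [-0.12  0.38  1.41 -0.    1.34  0.47]
M [[0.002, 0.552, 0.834], [-0.002, 0.834, -0.552], [-1.0, -0.0, 0.003]]
tool shift mm [152.9 -27.2  -4.8] jaw yaw -0.585
```

Call:
play_rows:
  motion: [0, 0, 0, 0, -0.015, -0.003, 1, 0, 0, 0, 0, -0.013, -0.002, 1, 0, 0, 0, 0, 0, 0, 1, 0, 0, 0, 0.03, 0, 0, 1, 0, 0, 0, 0.03, 0, 0, 1, 0, 0, 0, 0.03, 0, 0, 1, 0, 0, 0, 0, 0, 0, 1]

```text
clock: 4.1
eef_pos: [567.8, -54.1, 113.6]
eef_rot: [0.231, 1.565, -0.353]
wrist_force: [0.5, 0.6, -0.1]
finger_gap: 0.5
```

Run:
```python
from h import *
todo([568,-53,52])
im,d=camera("wrist");cv2.imwrite("pics/w1.png",im)
for n in ["catch_peg","catch_pivot","cap_wing","cap_dot","clamp_mark"]:
    print(n,[(round(x["conf"],2),w("wrist",x["at"]).round(1)) for x in place_of("wrist",n)[:2]])
```

```text
clock 4.1 pos [567.8 -54.1 113.6] gap 0.5 F [ 0.5  0.6 -0.1] j [-0.16  0.43  1.57 -0.    1.14  0.43]
M [[0.006, 0.551, 0.834], [-0.002, 0.834, -0.551], [-1.0, 0.001, 0.006]]
tool shift mm [61.6  1.  -0.9] jaw yaw -0.584
catch_peg [(0.94, array([550.4, -28.3,  80.9]))]
catch_pivot [(0.89, array([522.2, -54.7,  46.3]))]
cap_wing [(0.51, array([647.9, -79.7,   6.5]))]
cap_dot []
clamp_mark []
```

View pics/w1.png

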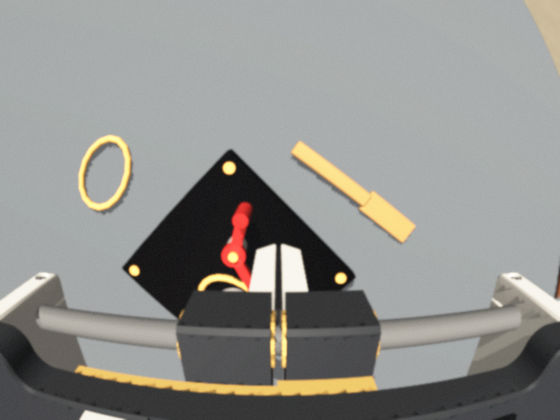

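The wrist view shows the peg at (243,210) and the pivot at (233,257). The shut fingers, at (279,265), are to their right. The way down is clear.

Call:
play_rows:
  motion: [0, 0, 0, 0.02, 0, 0, 1, 0, 0, 0, 0.02, 0, 0, 1, 0, 0, 0, 0.018, 0, 0, 1, 0, 0, 0, 0, 0, 0, 1]

```text
clock: 4.8
eef_pos: [573.5, -55.1, 64.0]
eef_rot: [0.371, 1.548, -0.212]
wrist_force: [-0.0, 0.1, -0.1]
finger_gap: 0.7
```

Run:
```python
from h import *
# pushing path: pivot (522,-56), peg radius 40, closed angle .65ish; pusher offset behind peg
M=R.from_euler("xyz",read_state()["eef_rot"]).as_matrix()
p=read_state()["eef_pos"];print(p)
for th in np.arange(.65,1.76,.1):
    peg=np.array([522+40*np.cos(th),-56+40*np.sin(th)]); t=np.array([-np.sin(th),np.cos(th)])
    q=np.r_[peg-17*t,55]; d=M.T@(q-p); print(round(th,2),q.round(1),d.round(1)); p=q
```

```text
[573.49215677 -55.06576865  64.04116682]
0.65 [564.1 -45.3  55. ] [  8.8   2.9 -13.4]
0.75 [562.9 -41.2  55. ] [-0.   2.8 -3.4]
0.85 [561.2 -37.2  55. ] [-0.1  2.4 -3.6]
0.95 [559.1 -33.4  55. ] [-0.1  2.  -3.8]
1.05 [556.6 -29.8  55. ] [-0.1  1.6 -4. ]
1.15 [553.9 -26.4  55. ] [-0.1  1.2 -4.2]
1.25 [550.7 -23.4  55. ] [-0.1  0.8 -4.3]
1.35 [547.3 -20.7  55. ] [-0.1  0.4 -4.3]
1.45 [543.7 -18.3  55. ] [-0.1 -0.  -4.3]
1.55 [539.8 -16.4  55. ] [-0.1 -0.5 -4.3]
1.65 [535.8 -14.8  55. ] [-0.1 -0.9 -4.2]
1.75 [531.6 -13.6  55. ] [-0.1 -1.3 -4.1]
```

Call:
play_rows:
  motion: [0, 0, 0, 0.009, 0, 0, 1, 0, 0, 0, 0, 0.003, -0.013, 1, 0, 0, 0, 0, 0.003, -0.0035, 1, 0, 0, 0, 0, 0.0025, -0.0035, 1, 0, 0, 0, 0, 0.002, -0.004, 1, 0, 0, 0, 0, 0.0015, -0.004, 1, 0, 0, 0, 0, 0.001, -0.004, 1, 0, 0, 0, 0, 0.001, -0.0045, 1, 0, 0, 0, 0, 0.0005, -0.0045, 1, 0, 0, 0, 0, 0, -0.0045, 1]

```text
clock: 5.8
eef_pos: [543.7, -15.2, 58.5]
eef_rot: [0.373, 1.54, -0.21]
wrist_force: [0.5, -0.7, 0.1]
finger_gap: 0.3
```

Run:
```python
from h import *
todo([531.6,-13.6,55])
for c in ["top"]:
    im,d=camera(c);cv2.imwrite("pics/t2.png",cv2.resize(im[185:335,250:410],None,fx=5,fy=4))
    for n in ["catch_peg","catch_pivot"]:
        print(n,[(round(x["conf"],2),w(c,x["at"]).round(1)) for x in place_of(c,n)[:2]])
```

```text
clock 5.8 pos [543.7 -15.2  58.5] gap 0.3 F [ 0.5 -0.7  0.1] j [-0.09  0.44  1.7  -0.    0.97  0.49]
M [[0.03, 0.55, 0.834], [-0.006, 0.835, -0.55], [-1.0, 0.011, 0.028]]
tool shift mm [  3.1  -5.4 -11.1] jaw yaw -0.583
catch_peg []
catch_pivot [(0.68, array([523.8, -54.9,  44.4]))]
```

View pics/t2.png

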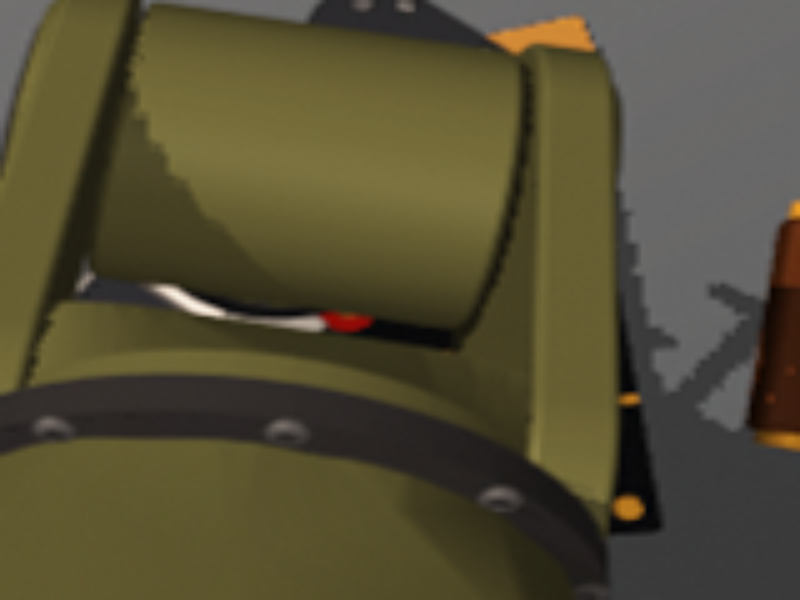

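Call:
play_rows:
  motion: [0, 0, 0, 0, -0.002, -0.0045, 1, 0, 0, 0, 0, -0.002, -0.0045, 1, 0, 0, 0, 0, -0.002, -0.003, 1, 0, 0, 0, 0, 0, 0, 1]

```text
clock: 6.35
eef_pos: [529.4, -13.6, 58.0]
eef_rot: [0.383, 1.541, -0.2]
wrist_force: [-0.4, 1.0, 0.2]
finger_gap: 0.5
```

Run:
```python
from h import *
todo([531.6,-13.6,55])
for c in ["wrist"]:
    im,d=camera(c);cv2.imwrite("pics/w3.png",im)
    for n in ["catch_peg","catch_pivot"]:
        print(n,[(round(x["conf"],2),w(c,x["at"]).round(1)) for x in place_of(c,n)[:2]])
```

```text
clock 6.35 pos [529.4 -13.6  58. ] gap 0.5 F [-0.4  1.   0.2] j [-0.09  0.41  1.74 -0.    0.96  0.49]
M [[0.03, 0.551, 0.834], [-0.006, 0.835, -0.551], [-1.0, 0.011, 0.028]]
tool shift mm [3.1 1.2 1.7] jaw yaw -0.583
catch_peg [(0.57, array([508.4, -18.4,  75.3]))]
catch_pivot []
```

View pics/w3.png

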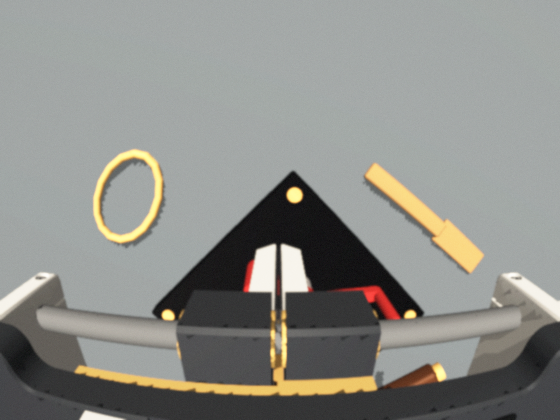

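Call:
play_rows:
  motion: [0, 0, 0, 0, 0.002, 0.01, 1, 0, 0, 0, -0.03, 0, 0, 1, 0, 0, 0, -0.04, 0, 0, 1, 0, 0.028, -0.0115, -0.03, 0, 0, 1, -0.14, 0, 0, 0, 0, 0, 1, -0.14, 0, 0, 0, 0, 0, 0.7, -0.14, 0, 0, 0, 0, 0, 0.7, -0.14, 0, 0, 0, 0, 0, 0.7, -0.14, 0, 0, 0, 0, 0, 0.7, -0.14, 0, 0, 0, 0, 0, 0.7, -0.14, 0, 0, 0, 0, 0, 0.7, -0.14, 0, 0, 0, 0, 0, 0.7, 0, 0, 0, 0, 0, 0, 0.7]

```text
clock: 7.8
eef_pos: [544.2, -20.5, 163.5]
eef_rot: [2.828, 1.57, -2.875]
wrist_force: [-0.3, 0.0, -0.6]
finger_gap: 14.1
```

Run:
```python
from h import *
todo([480,-105,150])
for c in ["wrist","top"]:
    im,d=camera(c);cv2.imwrite(f"pics/{c}4.png",im)
    for n in ["catch_peg","catch_pivot","cap_wing","cap_dot"]:
        print(n,[(round(x["conf"],2),w(c,x["at"]).round(1)) for x in place_of(c,n)[:2]])
```

```text
clock 7.8 pos [544.2 -20.5 163.5] gap 14.1 F [-0.3  0.  -0.6] j [-0.1   0.33  1.59 -0.    1.23 -0.68]
M [[-0.001, -0.548, 0.836], [-0.0, 0.836, 0.548], [-1.0, 0.0, -0.001]]
tool shift mm [  13.5  -35.5 -100. ] jaw yaw 0.58
catch_peg [(0.87, array([508.8, -19.6,  73.5]))]
catch_pivot [(0.92, array([516.1, -55.3,  43.9]))]
cap_wing [(0.79, array([ 479.5, -106.2,   86.3]))]
cap_dot [(0.59, array([ 498.1, -131.2,   88.5]))]
catch_peg []
catch_pivot []
cap_wing []
cap_dot []
```

View pics/wrist4.png

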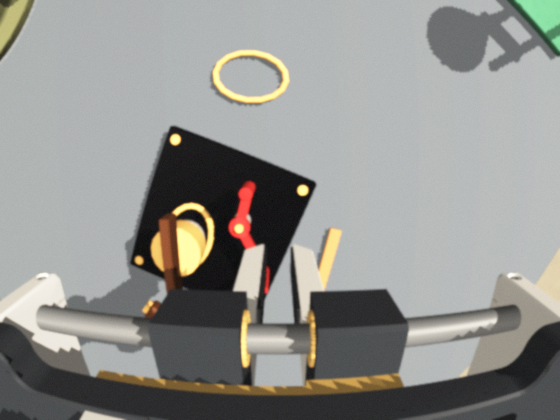

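Call:
play_rows:
  motion: [0, 0, 0, 0, -0.009, -0.025, 0.5, 0, 0, 0, 0, -0.009, -0.025, 0.5, 0, 0, 0, 0, -0.009, -0.025, 0.5, 0, 0, 0, 0, -0.009, -0.025, 0.5, 0, 0, 0, 0, 0, 0, 0.5, 0, 0, 0, 0, 0, 0, 0.5]

```text
clock: 8.9
eef_pos: [477.3, -107.2, 163.6]
eef_rot: [-1.589, 1.57, -1.013]
wrist_force: [0.0, 1.2, 0.5]
finger_gap: 23.2
```

Run:
```python
from h import *
todo([480,-105,66])
for c in ["wrist"]:
    im,d=camera(c);cv2.imwrite(f"pics/{c}5.png",im)
    for n in ["cap_wing","cap_dot","cap","clamp_mark"]:
        print(n,[(round(x["conf"],2),w(c,x["at"]).round(1)) for x in place_of(c,n)[:2]])
```

```text
clock 8.9 pos [ 477.3 -107.2  163.6] gap 23.2 F [0.  1.2 0.5] j [-0.3   0.21  1.74 -0.    1.19 -0.87]
M [[0.0, -0.544, 0.839], [-0.0, 0.839, 0.544], [-1.0, -0.0, -0.0]]
tool shift mm [97.6  0.4  3.4] jaw yaw 0.575
cap_wing [(0.69, array([ 482.3, -105.7,   86.7]))]
cap_dot []
cap []
clamp_mark [(0.67, array([ 486.5, -158.3,   14.5])), (0.51, array([ 528.4, -228.3,    1.1]))]
```

View pics/wrist5.png

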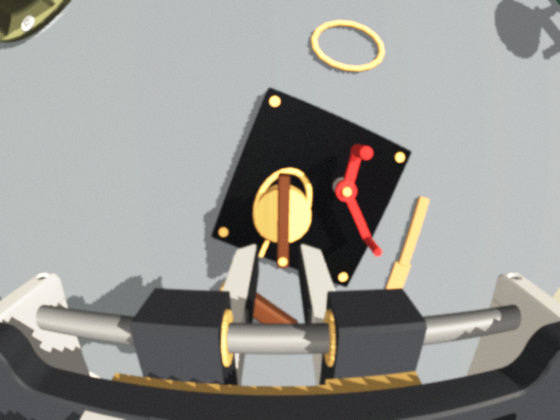

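Seen from the wrist, the wing lies upright in the picture at column 283, with its dot at (283,262). The finger plane is parallel to it. The catch's finger is at (377,251), well away from the wing.

Call:
play_rows:
  motion: [0, 0, 0, 0, 0, 0.003, 0.5, 0, 0, 0, 0.03, 0, 0, 0.5, 0, 0, 0, 0.03, 0, 0, 0.5, 0, 0, 0, 0, 0, 0, 0.5]

```text
clock: 9.55
eef_pos: [482.0, -103.3, 102.4]
eef_rot: [-0.927, 1.569, -0.348]
wrist_force: [0.4, -0.9, 1.2]
finger_gap: 23.4
```

Run:
```python
from h import *
todo([480,-105,68])
for c in ["wrist","scene"]:
    im,d=camera(c);cv2.imwrite(f"pics/{c}6.png",im if c=="wrist" else cv2.resize(im[70:240,200:400],None,fx=4,fy=3.5))
```

```text
clock 9.55 pos [ 482.  -103.3  102.4] gap 23.4 F [ 0.4 -0.9  1.2] j [-0.29  0.29  1.79 -0.    1.06 -0.86]
M [[0.002, -0.548, 0.837], [-0.001, 0.837, 0.548], [-1.0, -0.001, 0.001]]
tool shift mm [34.4 -0.3 -2.6] jaw yaw 0.579
```

View pics/wrist6.png

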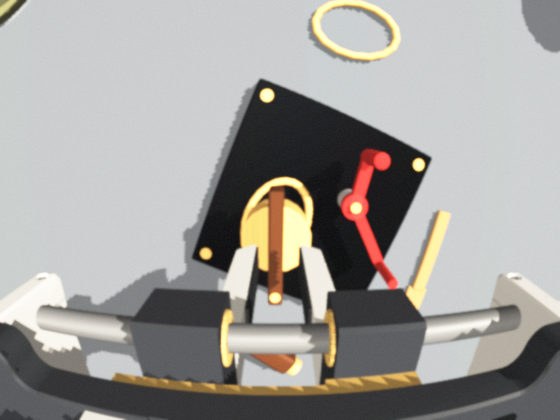

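View pics/scene6.png

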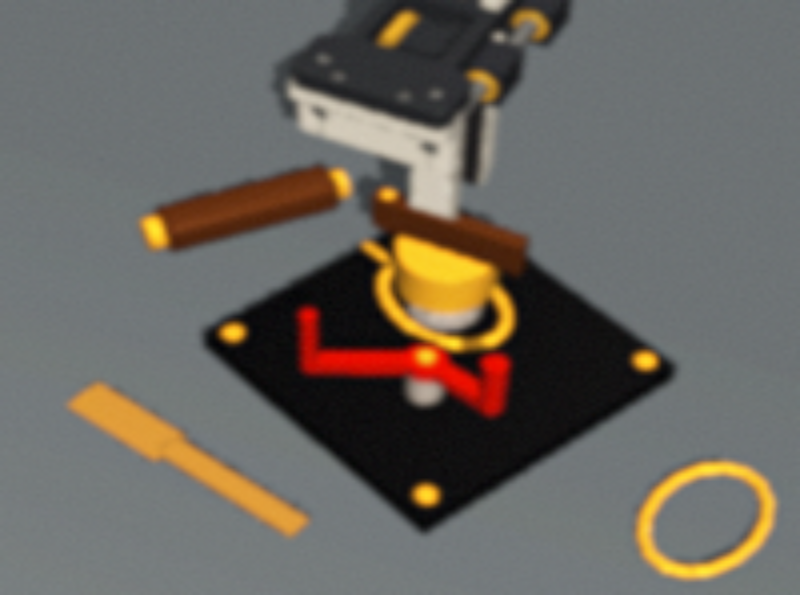

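Call:
play_rows:
  motion: [0, 0, 0, 0.01, 0, -0.0015, 0.5, 0, 0, 0, 0.012, 0, 0, 0.5, 0, 0, 0, 0.01, 0, 0, 0.5, 0, 0, 0, 0, 0, 0, 0.67, 0, 0, 0, 0, 0, 0, 0.67]

```text
clock: 10.15
eef_pos: [484.2, -105.2, 74.4]
eef_rot: [-0.873, 1.559, -0.294]
wrist_force: [0.8, -0.2, 0.3]
finger_gap: 15.5
```

Run:
```python
from h import *
todo([480,-105,68])
for c in ["wrist"]:
    im,d=camera(c);cv2.imwrite(f"pics/{c}7.png",im if c=="wrist" else cv2.resize(im[70:240,200:400],None,fx=4,fy=3.5))
```

```text
clock 10.15 pos [ 484.2 -105.2   74.4] gap 15.5 F [ 0.8 -0.2  0.3] j [-0.29  0.33  1.82 -0.    0.98 -0.87]
M [[0.011, -0.548, 0.837], [-0.003, 0.837, 0.548], [-1.0, -0.009, 0.007]]
tool shift mm [ 6.3  2.5 -3.4] jaw yaw 0.579
```

View pics/wrist7.png

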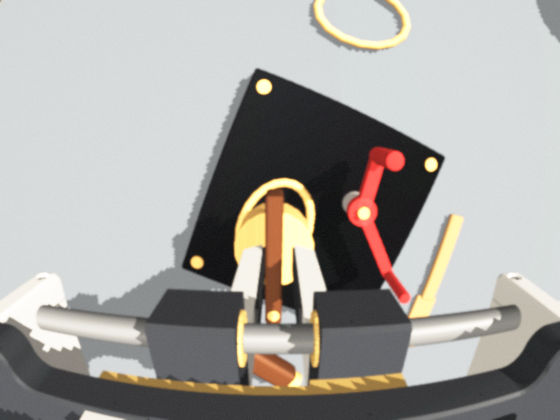

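Call:
play_rows:
  motion: [0, 0.008, 0.008, 0, 0.0025, -0.0035, 0.67, 0, 0, 0, 0.004, 0, 0, 0.67, 0, 0, 0, 0, 0, 0, 0.67]

```text
clock: 10.5
eef_pos: [479.7, -105.1, 70.7]
eef_rot: [-2.25, 1.57, -1.671]
wrist_force: [0.0, 0.7, 0.1]
finger_gap: 15.4
```

Run:
```python
from h import *
todo([480,-105,68])
```

```text
clock 10.5 pos [ 479.7 -105.1   70.7] gap 15.4 F [0.  0.7 0.1] j [-0.29  0.33  1.82 -0.    0.99 -0.87]
M [[-0.0, -0.548, 0.837], [-0.001, 0.837, 0.548], [-1.0, -0.001, -0.001]]
tool shift mm [ 2.7 -0.1  0.3] jaw yaw 0.579
```

Call:
play_rows:
  motion: [-0.12, 0, 0, 0.001, 0, 0, 0.67, -0.12, 0, 0, 0, 0, 0, 0.67, -0.12, 0, 0, 0, 0, 0, 0.67, -0.12, 0, 0, 0, 0, 0, 0.67, -0.12, 0, 0, 0, 0, 0, 0.67, -0.12, 0, 0, 0, 0, 0, 0.67, 0, 0, 0, 0, 0, 0, 0.67]

```text
clock: 11.2
eef_pos: [480.1, -105.2, 70.1]
eef_rot: [-2.248, 1.569, -0.921]
wrist_force: [0.1, 0.1, -0.2]
finger_gap: 15.8
```

Run:
```python
from h import *
todo([480,-105,68])
for c in ["wrist"]:
    im,d=camera(c);cv2.imwrite(f"pics/{c}8.png",im if c=="wrist" else cv2.resize(im[70:240,200:400],None,fx=4,fy=3.5))
    for n in ["cap_wing","cap_dot","cap","clamp_mark"]:
        print(n,[(round(x["conf"],2),w(c,x["at"]).round(1)) for x in place_of(c,n)[:2]])
```

```text
clock 11.2 pos [ 480.1 -105.2   70.1] gap 15.8 F [ 0.1  0.1 -0.2] j [-0.29  0.33  1.82 -0.    0.98 -1.62]
M [[0.001, -0.97, 0.241], [-0.001, 0.241, 0.97], [-1.0, -0.001, -0.001]]
tool shift mm [2.1 0.1 0.1] jaw yaw 1.327
cap_wing [(0.66, array([ 480.4, -105.8,   85. ]))]
cap_dot []
cap [(0.56, array([ 478.4, -104.6,   34.7]))]
clamp_mark [(0.98, array([ 489.7, -157.9,   15. ]))]
```

View pics/wrist8.png

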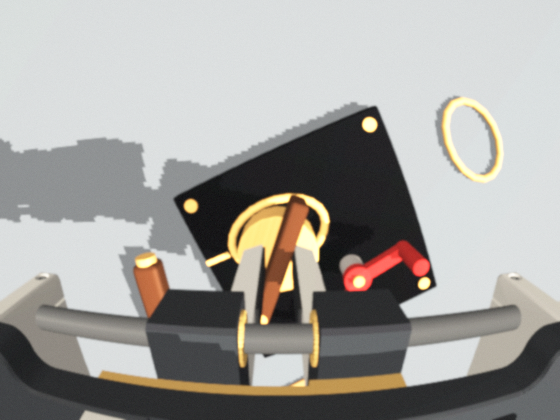

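The wing trails the jaws by about 0.25 rad, running from (265,320) to (298,200), and it turns along with them. I'll continue to the gap.

Call:
play_rows:
  motion: [-0.11, 0, 0, 0, 0, 0, 0.67, -0.11, 0, 0, 0, 0, 0, 0.67, -0.11, 0, 0, 0, 0, 0, 0.67, -0.11, 0, 0, 0, 0, 0, 0.67, 0, 0, 0, 0, 0, 0, 0.67, 0, 0, 0, 0, 0, 0, 0.67]

```text
clock: 12.05
eef_pos: [480.1, -105.2, 70.1]
eef_rot: [-2.667, 1.569, -0.9]
wrist_force: [0.9, -0.4, 1.1]
finger_gap: 15.7
```

Run:
```python
from h import *
todo([480,-105,68])
for c in ["wrist","scene"]:
    im,d=camera(c);cv2.imwrite(f"pics/{c}9.png",im if c=="wrist" else cv2.resize(im[90:220,230:390],None,fx=5,fy=4.6))
    for n in ["cap_wing","cap_dot","cap","clamp_mark"]:
        print(n,[(round(x["conf"],2),w(c,x["at"]).round(1)) for x in place_of(c,n)[:2]])
```

```text
clock 12.05 pos [ 480.1 -105.2   70.1] gap 15.7 F [ 0.9 -0.4  1.1] j [-0.29  0.33  1.82 -0.    0.98 -2.06]
M [[0.001, -0.981, -0.194], [-0.001, -0.194, 0.981], [-1.0, -0.001, -0.001]]
tool shift mm [2.1 0.1 0.2] jaw yaw 1.766
cap_wing [(0.95, array([ 483.4, -104.9,   78.5]))]
cap_dot [(0.92, array([ 514.2, -105.1,   82. ]))]
cap [(0.84, array([ 479.2, -106.6,   23.8]))]
clamp_mark [(0.75, array([ 489.5, -156.4,   13.8])), (0.73, array([643.8, -77.9,   2.6]))]
cap_wing [(0.68, array([ 477.5, -104.6,   76.7]))]
cap_dot [(0.73, array([ 510.2, -102.4,   74.1]))]
cap [(0.66, array([ 482.7, -103. ,   26.1]))]
clamp_mark [(0.78, array([ 492. , -157.4,   14.9]))]
```

View pics/wrist9.png

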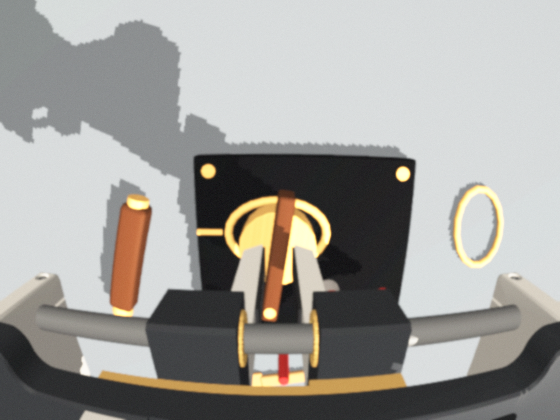

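View pics/scene9.png

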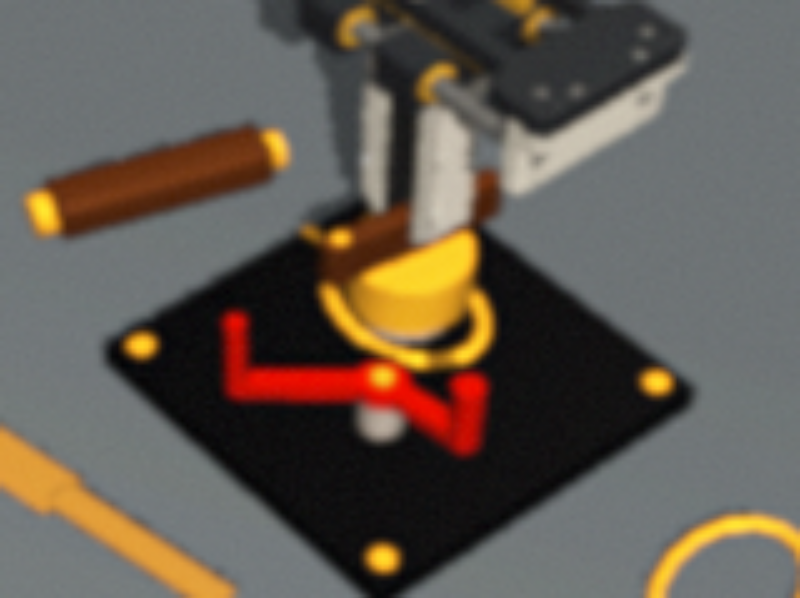

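The cap has dropped: the networks put its lower edge at 24 to 26 mm and the wing top at 77 to 78. The wing angle is about 1.4. I'll lower the fingers round the wing and let it settle.

Call:
play_rows:
  motion: [0, 0, 0, 0.005, 0, 0, 0.67, 0, 0, 0, 0.005, 0, 0, 0.67, 0, 0, 0, 0, 0, 0, 0.67, 0, 0, 0, 0, 0, 0, 0.67, 0, 0, 0, 0, 0, 0, 0.67, 0, 0, 0, 0, 0, 0, 0.67, 0, 0, 0, 0, 0, 0, 0.67, 0, 0, 0, 0, 0, 0, 0.67]

```text
clock: 13.35
eef_pos: [480.0, -105.2, 59.0]
eef_rot: [-2.799, 1.569, -1.029]
wrist_force: [-0.3, -0.4, 0.4]
finger_gap: 15.7
```

Run:
```python
from h import *
todo([480,-105,59])
```

```text
clock 13.35 pos [ 480.  -105.2   59. ] gap 15.7 F [-0.3 -0.4  0.4] j [-0.29  0.35  1.83 -0.    0.96 -2.06]
M [[0.001, -0.98, -0.197], [-0.001, -0.197, 0.98], [-1.0, -0.0, -0.001]]
tool shift mm [0.  0.  0.2] jaw yaw 1.769
```

Call:
play_rows:
  motion: [0.1, 0, 0, 0, 0, 0, 0.67, 0.1, 0, 0, 0, 0, 0, 0.67, 0.1, 0, 0, 0, 0, 0, 0.67, 0.1, 0, 0, 0, 0, 0, 0.67, 0.1, 0, 0, 0, 0, 0, 0.67, 0.1, 0, 0, 0, 0, 0, 0.67, 0.1, 0, 0, 0, 0, 0, 0.67, 0.1, 0, 0, 0, 0, 0, 0.67, 0.1, 0, 0, 0, 0, 0, 0.67, 0.1, 0, 0, 0, 0, 0, 0.67, 0.1, 0, 0, 0, 0, 0, 0.67, 0.1, 0, 0, 0, 0, 0, 0.67, 0, 0, 0, 0, 0, 0, 0.67]

```text
clock: 14.65
eef_pos: [480.3, -105.3, 59.7]
eef_rot: [-1.234, 1.568, -0.714]
wrist_force: [0.7, 1.0, -0.4]
finger_gap: 15.7
```

Run:
```python
from h import *
todo([480,-105,59]); print(read_state()["moment"])
for c in ["wrist","scene"]:
    im,d=camera(c);cv2.imwrite(f"pics/{c}10.png",im)
    for n in ["cap_wing","cap_dot","cap","clamp_mark"]:
        print(n,[(round(x["conf"],2),w(c,x["at"]).round(1)) for x in place_of(c,n)[:2]])
```

```text
clock 14.65 pos [ 480.3 -105.3   59.7] gap 15.7 F [ 0.7  1.  -0.4] j [-0.29  0.35  1.83 -0.    0.96 -0.81]
M [[0.002, -0.497, 0.868], [-0.002, 0.868, 0.497], [-1.0, -0.003, 0.001]]
tool shift mm [ 0.7  0.5 -0.1] jaw yaw 0.52
[-0.03677183 -0.11916341 -0.0187759 ]
cap_wing [(0.9, array([ 482.4, -104.3,   72. ]))]
cap_dot [(0.65, array([ 504. , -124.9,   79.5]))]
cap [(0.92, array([ 480.9, -104.9,   22.6]))]
clamp_mark [(0.67, array([ 489.1, -157. ,   14.8])), (0.34, array([511. , -19.5,  77.2]))]
cap_wing [(0.72, array([ 474.7, -103.5,   74.2]))]
cap_dot [(0.76, array([ 504.2, -126.8,   72.6]))]
cap [(0.93, array([ 481.7, -104.9,   22.5]))]
clamp_mark [(0.58, array([ 489. , -155.2,   13. ]))]
```

View pics/wrist10.png

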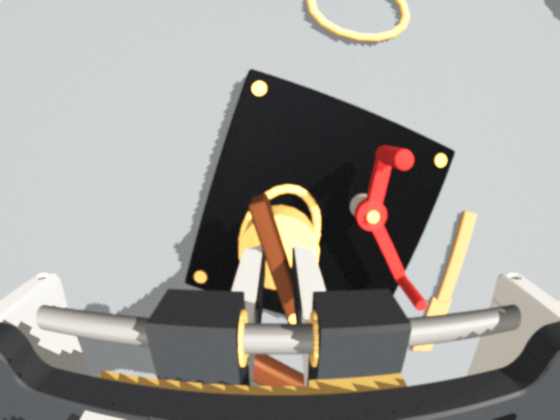

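Call:
play_rows:
  motion: [0.1, 0, 0, 0, 0, 0, 0.67, 0.1, 0, 0, 0, 0, 0, 0.67, 0.1, 0, 0, 0, 0, 0, 0.67, 0.1, 0, 0, 0, 0, 0, 0.67, 0.08, 0, 0, 0, 0, 0, 0.67, 0, 0, 0, 0, 0, 0, 0.67]

```text
clock: 15.75
eef_pos: [480.3, -105.3, 59.5]
eef_rot: [-0.782, 1.568, -0.756]
wrist_force: [0.6, 0.2, 0.1]
finger_gap: 15.4
```

Run:
```python
from h import *
todo([480,-105,59]); print(read_state()["moment"])
for c in ["wrist","scene"]:
    im,d=camera(c);cv2.imwrite(f"pics/{c}11.png",im)
    for n in ["cap_wing","cap_dot","cap","clamp_mark"]:
        print(n,[(round(x["conf"],2),w(c,x["at"]).round(1)) for x in place_of(c,n)[:2]])
```

```text
clock 15.75 pos [ 480.3 -105.3   59.5] gap 15.4 F [0.6 0.2 0.1] j [-0.29  0.35  1.83 -0.    0.96 -0.32]
M [[0.002, -0.026, 1.0], [-0.002, 1.0, 0.026], [-1.0, -0.002, 0.002]]
tool shift mm [ 0.5  0.3 -0.2] jaw yaw 0.026
[-0.06352336 -0.08930561 -0.01716814]
cap_wing [(0.58, array([ 484.2, -106.9,   72.3]))]
cap_dot [(0.68, array([ 491.3, -136.2,   77.9]))]
cap [(0.74, array([ 481.5, -104.8,   19.5]))]
clamp_mark [(0.84, array([ 489.1, -156.3,   12.4]))]
cap_wing [(0.85, array([ 477.3, -105.9,   75.3]))]
cap_dot [(0.97, array([ 490.2, -137.5,   73.6])), (0.43, array([640.2, -80.2,   3.4]))]
cap [(0.95, array([ 483.6, -108.6,   22.9])), (0.62, array([ 491.2, -135.6,   70.7]))]
clamp_mark [(0.82, array([ 489.9, -157.3,   16. ]))]
```

View pics/wrist11.png

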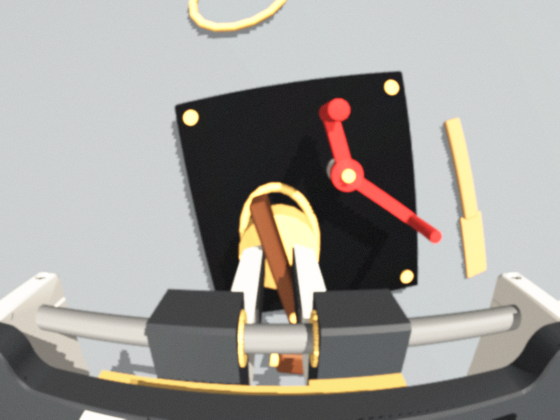

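Call:
play_rows:
  motion: [0.05, 0, 0, 0, 0, 0, 0.67, 0.05, 0, 0, 0, 0, 0, 0.67, 0.03, 0, 0, 0, 0, 0, 0.67, 0, 0, 0, 0, 0, 0, 0.67]

```text
clock: 16.65
eef_pos: [480.2, -105.3, 59.4]
eef_rot: [-0.673, 1.568, -0.778]
wrist_force: [0.4, 0.0, -0.6]
finger_gap: 15.4
```

Run:
```python
from h import *
todo([480,-105,59]); print(read_state()["moment"])
```

```text
clock 16.65 pos [ 480.2 -105.3   59.4] gap 15.4 F [ 0.4  0.  -0.6] j [-0.29  0.35  1.83 -0.    0.96 -0.18]
M [[0.002, 0.105, 0.994], [-0.002, 0.994, -0.105], [-1.0, -0.001, 0.002]]
tool shift mm [ 0.4  0.3 -0.3] jaw yaw -0.106
[-0.02716773 -0.12690005  0.09299266]
```

Call:
play_rows:
  motion: [0.03, 0, 0, 0, 0, 0, 0.67, 0, 0, 0, 0, 0, 0, 0.67]

```text
clock: 16.85
eef_pos: [480.3, -105.3, 59.4]
eef_rot: [-0.598, 1.568, -0.732]
wrist_force: [0.1, 0.5, -1.0]
finger_gap: 15.7
```

Run:
```python
from h import *
todo([480,-105,59]); print(read_state()["moment"])
for c in ["wrist","scene"]:
    im,d=camera(c);cv2.imwrite(f"pics/{c}12.png",im)
    for n in ["cap_wing","cap_dot","cap","clamp_mark"]:
        print(n,[(round(x["conf"],2),w(c,x["at"]).round(1)) for x in place_of(c,n)[:2]])
```

```text
clock 16.85 pos [ 480.3 -105.3   59.4] gap 15.7 F [ 0.1  0.5 -1. ] j [-0.29  0.35  1.83 -0.    0.96 -0.15]
M [[0.002, 0.134, 0.991], [-0.002, 0.991, -0.134], [-1.0, -0.001, 0.002]]
tool shift mm [ 0.4  0.3 -0.4] jaw yaw -0.134
[-0.06728732 -0.19307115  0.03831929]
cap_wing [(0.66, array([ 482.1, -106.4,   73.4])), (0.55, array([ 479.7, -105. ,   22.2]))]
cap_dot [(0.91, array([ 484.8, -135.1,   75.4]))]
cap [(0.95, array([ 480.9, -103.8,   20.6]))]
clamp_mark [(0.29, array([521.7, -53.1,  42.7]))]
cap_wing [(0.58, array([ 473. , -104. ,   75.2]))]
cap_dot [(0.57, array([ 485.3, -137.7,   72.2]))]
cap [(0.89, array([ 483.7, -105.4,   26.8]))]
clamp_mark [(0.81, array([ 489.8, -154.3,   16.2]))]
```

View pics/wrist12.png

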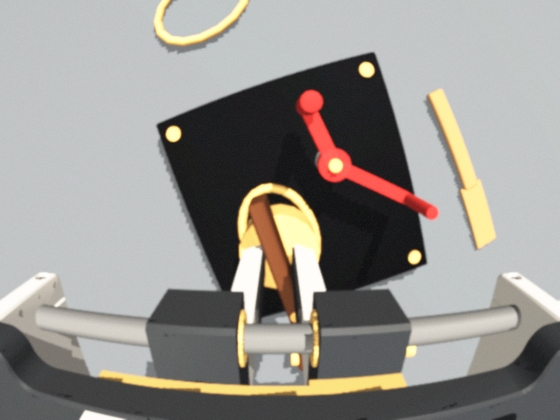

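Call:
play_rows:
  motion: [0.04, 0, 0, 0, 0, 0, 0.67, 0, 0, 0, 0, 0, 0, 0.67]

```text
clock: 17.55
eef_pos: [480.3, -105.3, 59.4]
eef_rot: [-0.557, 1.568, -0.732]
wrist_force: [0.3, -0.0, 0.0]
finger_gap: 15.8
```

Run:
```python
from h import *
s=read_state();print(s["moment"],s["joints"][5],s["effort"][5],s["wrist_force"])
```

```text
[-0.08511415 -0.21629147  0.08827377] -0.11396403956318676 0.775300171226263 [ 0.26084438 -0.03237551  0.00424065]
```

Call:
play_rows:
  motion: [0.04, 0, 0, 0, 0, 0, 0.67, 0, 0, 0, 0, 0, 0, 0.67]

```text
clock: 17.75
eef_pos: [480.4, -105.3, 59.4]
eef_rot: [-0.538, 1.568, -0.751]
wrist_force: [0.7, -0.8, -0.6]
finger_gap: 15.6
```

Run:
```python
from h import *
s=read_state();print(s["moment"],s["joints"][5],s["effort"][5],s["wrist_force"],s["finger_gap"])
im,d=camera("wrist");cv2.imwrite(f"pics/wrist13.png",im)
```

```text
[-0.01656392 -0.23918377  0.26368705] -0.07555972136358174 0.9720400348305702 [ 0.65586269 -0.84415372 -0.59902411] 15.582795629147544
```

View pics/wrist13.png

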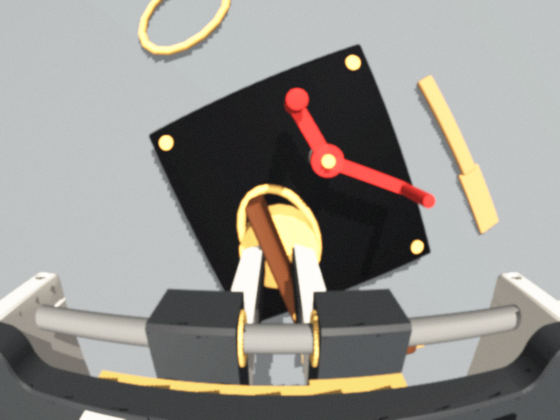

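Call:
play_rows:
  motion: [0.04, 0, 0, 0, 0, 0, 0.67, 0, 0, 0, 0, 0, 0, 0.67]

```text
clock: 18.0
eef_pos: [480.4, -105.3, 59.4]
eef_rot: [-0.556, 1.568, -0.805]
wrist_force: [1.3, 0.4, 0.0]
finger_gap: 15.7
```

Run:
```python
from h import *
s=read_state();print(s["moment"],s["joints"][5],s["effort"][5],s["wrist_force"],s["finger_gap"])
todo([480,-105,59])
```

```text
[ 0.02060764 -0.20715433  0.40869942] -0.03972690086199607 1.1209949478507042 [1.28379025 0.35284937 0.00936701] 15.719362820122745
clock 18.0 pos [ 480.4 -105.3   59.4] gap 15.7 F [1.3 0.4 0. ] j [-0.29  0.35  1.83 -0.    0.96 -0.04]
M [[0.002, 0.246, 0.969], [-0.002, 0.969, -0.246], [-1.0, -0.002, 0.003]]
tool shift mm [ 0.4  0.2 -0.5] jaw yaw -0.249
```

Call:
play_rows:
  motion: [-0.1, 0, 0, 0, 0, 0, 0.67, -0.1, 0, 0, 0, 0, 0, 0.6, -0.1, 0, 0, 0, 0, 0, 0.5, 0, 0, 0, 0, 0, 0, 0.4, 0, 0, 0, -0.02, 0, 0, 0.4, 0, 0, 0, -0.03, 0, 0, 0.4, 0, 0, 0, -0.04, 0, 0, 0.4, 0, 0, 0, -0.04, 0, 0, 0.4, 0, 0, 0, 0, -0.03, 0, 0.4, 0, 0, 0, 0, -0.04, 0, 0.4, 0, 0, 0, 0, -0.02, 0, 0.4, 0, 0, 0, 0, 0, 0, 0.4]

```text
clock: 19.2
eef_pos: [484.7, -197.2, 195.3]
eef_rot: [-1.433, 1.569, -1.378]
wrist_force: [0.2, 0.0, 0.0]
finger_gap: 28.5
```

Run:
```python
from h import *
todo([480,-105,59])
for c in ["wrist","scene","top"]:
    im,d=camera(c);cv2.imwrite(f"pics/{c}14.png",im)
    for n in ["cap_wing","cap_dot","cap","clamp_mark","catch_peg"]:
        print(n,[(round(x["conf"],2),w(c,x["at"]).round(1)) for x in place_of(c,n)[:2]])
```

```text
clock 19.2 pos [ 484.7 -197.2  195.3] gap 28.5 F [0.2 0.  0. ] j [-0.46  0.25  1.61 -0.    1.28 -0.51]
M [[0.0, -0.056, 0.998], [-0.002, 0.998, 0.056], [-1.0, -0.002, 0.0]]
tool shift mm [136.2  92.5   0.4] jaw yaw 0.056
cap_wing [(0.79, array([ 482.6, -102.7,   72.1]))]
cap_dot [(0.7, array([ 484.1, -133.7,   74.7]))]
cap [(0.73, array([ 477.2, -103.3,   20. ]))]
clamp_mark [(0.66, array([ 488.1, -153. ,   11.6]))]
catch_peg [(0.89, array([506.3, -16. ,  75.1])), (0.23, array([642.8, -74.6,   2.6]))]
cap_wing [(0.71, array([508.6, -19.3,  67.6])), (0.58, array([ 478.9, -108.3,   71.1]))]
cap_dot [(0.57, array([ 484.3, -137.5,   70.1]))]
cap [(0.85, array([ 483.3, -105.2,   22.4])), (0.19, array([ 5.283e+02, -2.215e+02,  1.000e-01]))]
clamp_mark [(0.81, array([ 490.8, -159. ,   15.2]))]
catch_peg [(0.94, array([507.2, -22.7,  70.5]))]
cap_wing [(0.79, array([ 479.8, -104.5,   75.3]))]
cap_dot [(0.84, array([ 485.6, -138.7,   72.2]))]
cap [(0.93, array([ 479.1, -111.2,   20.9]))]
clamp_mark [(0.9, array([ 490.4, -159.4,   12.1]))]
catch_peg [(0.79, array([506.4, -18. ,  68.7]))]
```

View pics/wrist14.png

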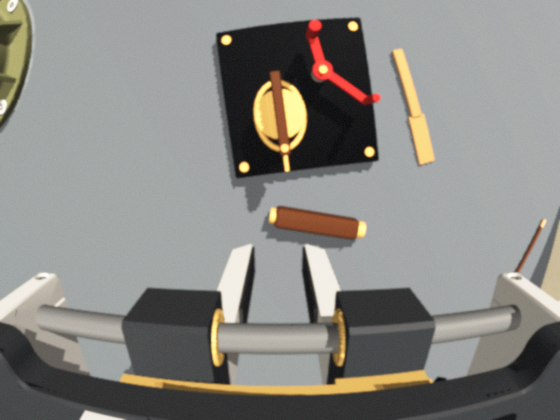

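View pics/top14.png

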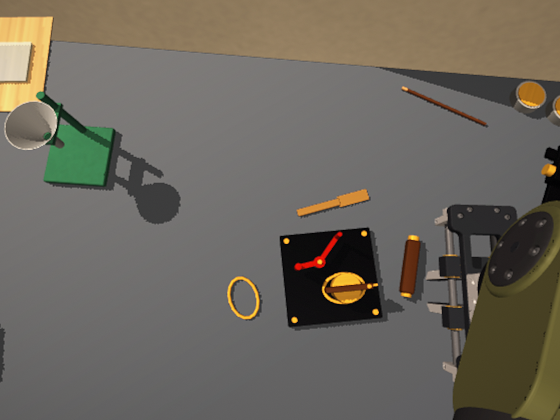

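Run:
```python
from h import *
P=camera_params("top");T=np.array(P["T"])
im,d=camera("top")
cv2.imwrite("pics/t15.png",cv2.resize(im[220:335,270:390],None,fx=6,fy=5,interpolation=cv2.INTER_CUBIC))
vv,uu=np.mgrid[255:320,310:400]
X=np.stack([(uu-P["cx"])/P["fx"]*d[vv,uu],(vv-P["cy"])/P["fy"]*d[vv,uu],d[vv,uu]],-1)@T[:3,:3].T+T[:3,3]
m=(abs(X[...,2]-72)<6); q=X[m]; print(len(q),np.median(q[:,2]),q.mean(0)); print(cv2.minAreaRect(q[:,:2].astype(np.float32)))
l=cv2.fitLine(q[:,:2].astype(np.float32),cv2.DIST_HUBER,0,.01,.01).ravel();print(l,np.arctan2(l[1],l[0]))
b=im[vv,uu].astype(int); mk=(b[...,2]>150)&(b[...,0]<100)&(X[...,2]<20)&(X[...,1]<-146); q=X[mk];print(q.mean(0),len(q))
# base edges direction
vv,uu=np.mgrid[200:345,260:400]
X=np.stack([(uu-P["cx"])/P["fx"]*d[vv,uu],(vv-P["cy"])/P["fy"]*d[vv,uu],d[vv,uu]],-1)@T[:3,:3].T+T[:3,3]
b=im[vv,uu].astype(int)
q=X[(b.max(-1)<25)&(abs(X[...,2]-14)<5)]; print(cv2.minAreaRect(q[:,:2].astype(np.float32)))
```

```text
295 71.63254149702902 [ 479.97604501 -106.10639017   71.50831662]
((480.0120849609375, -106.44912719726562), (9.937131881713867, 79.69950103759766), 10.77145767211914)
[ 1.862757e-01 -9.824975e-01  4.799458e+02 -1.060983e+02] -1.3834262
[ 457.550052   -164.56042948   14.53132148] 43
((500.03692626953125, -79.90654754638672), (163.02488708496094, 168.52325439453125), 10.756889343261719)
```

View pics/t15.png

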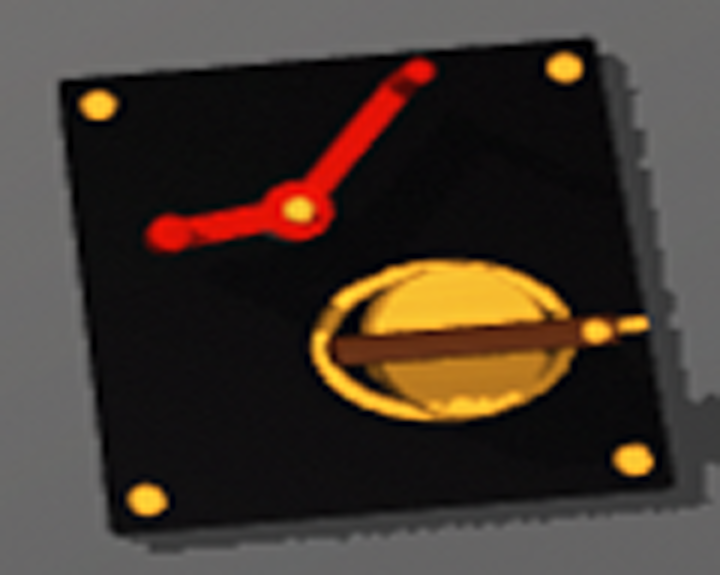

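The wing is at 10.77° and the base at 10.76°, so they are aligned. The wing top is at 71.6 mm against the expected 72.5, and the catch is well back. The robot is clear of everything, so I'm handing in.

```bash
python3 -c "
from cell import *
print(sign_off())"
```

```text
the job is handed in; nothing more can be done
None
```

The job is done and handed in: the catch is swung back, and the cap is screwed fully home with its wing over the brass line. It took about 19 s of the 58 s allowed.

- **Catch:** I pushed the peg open with the shut fingers to about 1.2 rad, its stop. It was still there in the last pictures.
- **Drop into the thread:** With the jaws loose round the wing, I turned the cap anticlockwise to about 1.4 rad. It dropped by itself to about 25 mm, and I let it settle for about 0.8 s.
- **Screwing home:** I turned it clockwise until it met the stop, where the torque rose steadily to about 0.4 N m. Then I backed the jaws off, opened them and lifted away.

**Last checks:**
- The wing lies at 10.77° and the base at 10.76°, so they line up.
- The depth camera put the wing's top at 71.6 mm; 72.5 mm is expected when home, and the difference is within the camera's error.
- The network readings of the cap's height scattered between 20 and 22.4 mm, against 20.5 mm for home.
- In the last pictures the bezel, spatula and grip looked unmoved, and the gripper was touching nothing.
- One attempt to measure the brass line by its colour picked up other brass and I ignored it. The pictures and the base's direction confirm the alignment.

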